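Clear a moulding offcut into its sprung tub and snap the lid on

TASK

Clear the short dark moulding offcut off the table into the open grey tub, then put the tub's loose lid on and press it down until both end clips have snapped over it and it sits flat and level all round. Press only as hard as the clips need - do not force it, the platform under the tub is springy - and leave the longer gilt piece of moulding where it lies.

Things in the scene. Friction and masses are not known exactly. Their poses are not given: they have to be found in the camera images.
- tub: Open grey tub: 104 mm along its x, 130 along its y, 60 high; walls and floor 3.5, opening 97 x 123. Origin: centre of its underside, about 52 mm above the table. It is fixed on a skirted metal pan (112 x 140) of a soft spring platform and sinks level under load, coming back when freed. A sprung clip stands at each short end. A seated lid lies on the rim, its origin 52 mm above the tub's.
- clip_a (a joint): Swing (rad) of the 30 mm wide sprung clip at the tub's +y end: 0 upright, outward positive. Its nose slopes from its top (y = 72, z = 79 mm in the tub's frame) down and inward to a catching edge (y = 65.8, z = 67 mm); its thumb tab reaches y = 80 mm. Pressing that end of the lid down swings it out until it snaps back to 0 over the lid's edge.
- clip_b (a joint): The same for the clip at the tub's -y end (mirror image).
- lid: Loose grey lid of the tub, right side up. Plate 106 (its x) x 136 (its y) x 4 mm; below it a locating rib 8 mm deep, 91 x 117 mm outside, that enters the tub's opening; on top a central bar grip 12 mm thick (x), 44 long (y), 24 tall. Origin: centre, at the bottom of the rib; plate underside 8 mm above it, plate top 12, grip top 36. 0.09 kg. Fits either way round.
- lid_end_a (a point): Point on the lid's plate top near its +y end: (0, 64, 12) mm in the lid's frame.
- lid_end_b (a point): Point on the lid's plate top near its -y end: (0, -64, 12) mm in the lid's frame.
- offcut: Short offcut of dark brown wooden moulding, 22 mm (x) x 100 mm (long, y) x 18 mm high, loose on the table; origin: centre of the underside. About 0.05 kg.
- gilt_piece: Longer gilded moulding with mitred ends, 28 x 158 (y) x 22 mm, loose on the table between the tub and the lid, to be left alone; origin: centre of the underside.

How it is judged:
By the outcome, as a careful person would: the job done as asked, in the order asked, and still so for the second after the job is handed in, with the robot touching nothing.
It also fails if it takes over 67 s, if anything falls off the work surface, if the arm or the gripper's body presses on something with over 40 N, if the wrist force passes 120 N, or if a joint passes its speed limit or range.

ROBOT

A 6-joint arm with a two-finger parallel gripper is mounted at the origin on a cart in front of the work surface, level with it; the furniture and walls round the work are solid. World frame = base frame: x ahead of the robot, y to its left, z up, the work surface at z = 0. Lengths are in m, angles in rad, forces in N, time in s.
With the tool pointing down it reaches from about 0.375 to 0.9 m from the base axis. Payload 3.1 kg.
Tool frame: the origin (TCP) lies midway between the tips of the shut fingers; the grasp point (between the pads) lies 19 mm behind it (manip.pinch_z is the distance from the TCP to the grasp point, in m); z points along the fingers, y is the line along which they close (so a half turn about z gives the same grasp; the last joint's range is limited). The gripper opens to 85 mm and grips with 20 to 120 N. Pads are 22 mm wide; open, the fingers measure 114 mm over their backs; the gripper's body (76 mm by 85 mm) begins 54 mm behind the grasp point. The pads swing forward as they close: fully open they stand 13 mm farther back than shut.
Start: joints at [1.163, 0.527, 1.433, -0, 1.181, -0.178], TCP at [0.142, 0.609, 0.231] pointing down, gripper open.
Joint ranges: [-3.08, 3.08], [-0.75, 2.2], [0.22, 2.44], [-1.43, 4.57], [0, 2.65], [-2.85, 2.85]. Speed limits (rad/s): [2.79, 2.79, 3.14, 3.14, 3.14, 3.14].

INTERFACE

Orientations are given as a unit quaternion [x, y, z, w].
In Python, from station import manip, viewer, ticket gives the robot as it stands.
- The arm moves only by the shell command python3 -m creep 'ROWS' [FORCE]. ROWS is JSON, a list of rows, each an object with "slide": the shift along the tool's x, y, z in cm, a list of three; "angular": the turn, a rotation vector about the tool's x, y, z in rad, a list of three; "claw": the opening, from -1 (shut) to 1 (fully open). A call has 1 to 10 rows; each row shifts and turns the commanded pose from where the row before left it, along the tool's axes as they then stand; what a row does not reach is not made up. A row lasts 1/12 s, in which the tool goes at most 41.7 mm and 7.16 degrees, less where a joint would pass 70% of its speed; a pose out of reach is approached as far as the arm can. A call with a gripper value outside its range is refused whole. The fingers move at their own pace and stop on an object; FORCE is the grip in N (left out, the last holds). Time passes only in rows, so rows that do not move let the fingers close. It gives the time, the measured TCP pose, the force, the opening and the grip force at its end, in the units of the state.
- manip.sense(): the state, without advancing time (a new reading comes with each control period).
- viewer.snapshot(name): name is "side" or "top"; returns the picture (420x560x3 uint8, blue, green, red); there is no depth.
- viewer.calibration(name): a dict with "fov_y" (degrees; the focal length in pixels is half the picture's height over the tangent of half this angle, whatever the lens; pixels are square), "cx", "cy" (the principal point, pixels), "T" (4x4, takes a point from camera to world coordinates). Camera axes: x right, y up, looking along -z (the intrinsics and any distortion apply to the point x, -y, -z); pixel columns grow to the right and rows downward; lengths in m; the calibration is good to about 2 mm. A picture is of the moment at which its call begins. calibration takes no time and is no camera call.
- ticket.sign_off(): hands the job in; it is judged then, once.
The state is a dict: "t": time; "q": joint angles; "qd": joint speeds; "tau": joint torques, N m; "tcp_pos": TCP position; "tool_rot": TCP orientation; "force": force on the tool from outside, world axes, zero at the start; "ft_torque": the same for the moment, N m; "finger_gap": opening from 0.0 (shut) to 1.0 (fully open); "gripper_force": force on a finger pad.
Only numpy, scipy, OpenCV 4.12 (cv2) and the standard library are available. Lean on these libraries where they do the work, as an engineer would, in place of code of your own. Each camera call takes 0.05 s, during which the arm holds its last target. There are 200 camera calls.

## Working session

There is one attempt and no reset: what is moved stays moved. The work goes in short steps, Python scripts to look and compute and a shell command to move; the robot and the scene stay as the last step left them, time stands still between calls to the robot, and variables do not carry over. Pictures are saved under pics/ and viewed, at most 10 in all, crops included, and the job is handed in when it is done.

```bash
ls; mkdir -p pics
python3 - <<'E'
from station import manip, viewer, ticket
import cv2
for n in("side","top"):
    cv2.imwrite(f"pics/{n}0.png",viewer.snapshot(n)); print(n,viewer.calibration(n))
print(manip.sense())
E
```

```text
pics
side {'fov_y': 42.3139763573306, 'cx': 274.54445411592496, 'cy': 203.12867337557915, 'T': array([[-0.89341472, -0.3323542 ,  0.30224297,  0.99759431],
       [ 0.44901272, -0.6817061 ,  0.57763689,  0.86876021],
       [ 0.01406083,  0.65178024,  0.75827753,  1.16051295],
       [ 0.        ,  0.        ,  0.        ,  1.        ]])}
top {'fov_y': 44.92714233996978, 'cx': 276.6647025311983, 'cy': 197.42136879907713, 'T': array([[-0.09578394,  0.97153194, -0.2166821 ,  0.29904406],
       [-0.99539953, -0.09298767,  0.02308818,  0.08188244],
       [ 0.00228214,  0.21789674,  0.97596916,  1.31722243],
       [ 0.        ,  0.        ,  0.        ,  1.        ]])}
{'t': 0.1, 'q': array([ 1.16255573e+00,  5.28393252e-01,  1.43377744e+00,  4.27627638e-08,
        1.18141319e+00, -1.78534096e-01]), 'qd': array([ 2.16477500e-04, -5.79135059e-05, -2.32360501e-03, -1.71800149e-03,
       -8.31452299e-05,  3.92862123e-04]), 'tau': array([-4.66736619e-04, -4.43303132e+01, -1.78587377e+01, -2.21661817e-04,
        3.85208696e-03, -1.56018835e-06]), 'tcp_pos': array([0.14203754, 0.60797977, 0.23041812]), 'tool_rot': array([ 1.14600858e-01,  9.93411119e-01, -9.53063658e-04, -2.87946450e-04]), 'force': array([ 0.08744164, -0.04082729, -0.5525573 ]), 'ft_torque': array([ 0.02017803, -0.03409993,  0.02008397]), 'gripper_force': 0.0, 'finger_gap': 1.0015865926062506}
```

View pics/side0.png

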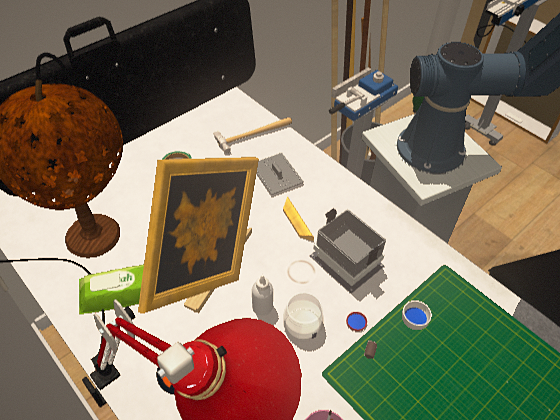

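View pics/top0.png

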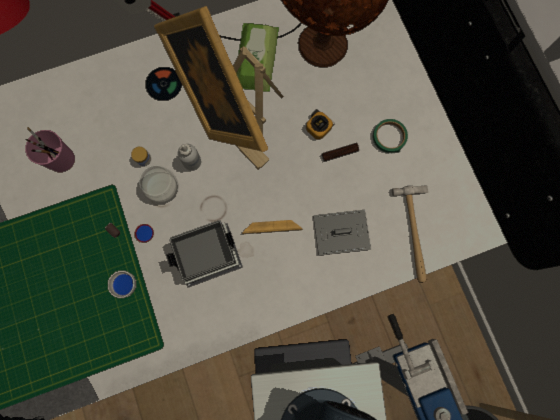

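The top view shows the tub near (205,252), the gilt piece at (272,227), the lid at (342,232) and the offcut at (340,152). In the side view the picture frame hides the offcut. The lid is at (280,173) and the tub at (350,245). I'll enlarge both views.

Run:
```python
import cv2
a=cv2.imread("pics/top0.png")[130:300,155:385]; cv2.imwrite("pics/topc.png",cv2.convertScaleAbs(cv2.resize(a,None,fx=3.4,fy=3.4,interpolation=cv2.INTER_CUBIC),alpha=1.4))
a=cv2.imread("pics/side0.png")[145:295,240:400]; cv2.imwrite("pics/sidec.png",cv2.convertScaleAbs(cv2.resize(a,None,fx=4,fy=4,interpolation=cv2.INTER_CUBIC),alpha=1.4))
```

```text
(no output)
```

View pics/topc.png

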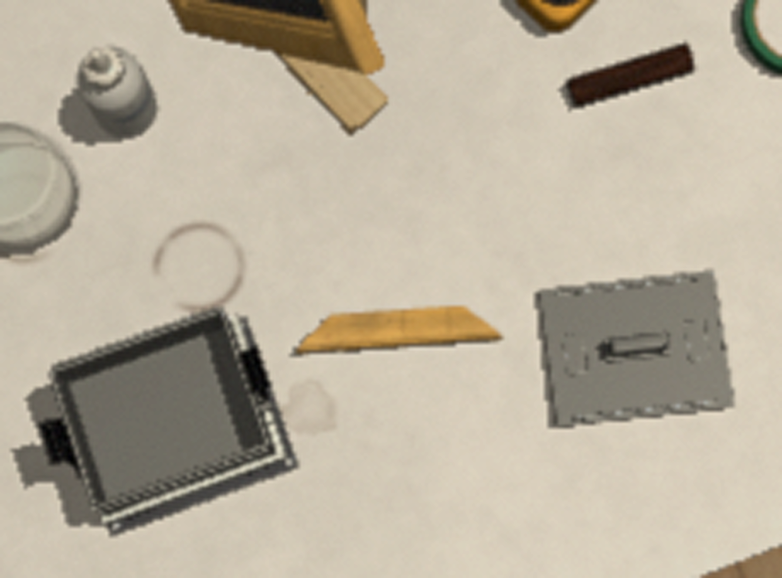

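View pics/sidec.png

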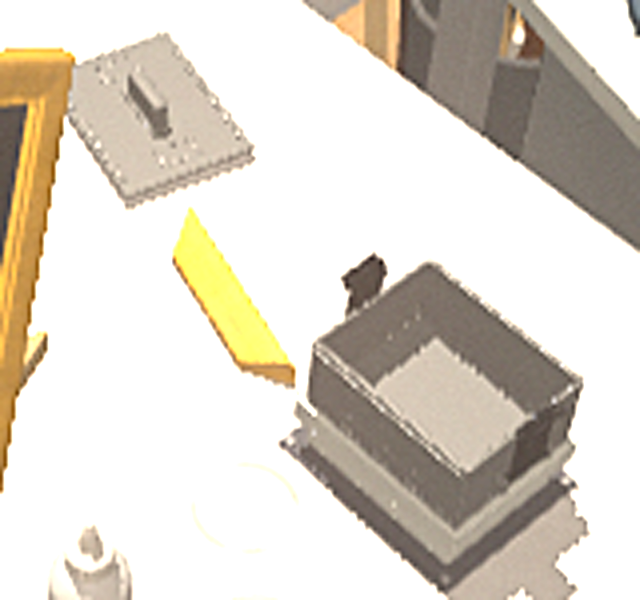

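Top crop:
- The tub rim corners are at (222,310), (53,368), (272,450) and (98,512).
- The lid plate corners are at (537,292), (713,271), (733,405) and (550,426).
- The offcut spans (568,85) to (693,68).

Side crop:
- The rim corners are at (314,347), (466,474), (430,264) and (581,382).
- The lid corners are at (70,97), (165,36), (253,153) and (128,200).

Next I'll fit the poses.

```bash
cat > h.py <<'E'
import numpy as np
from scipy.optimize import least_squares
from station import manip, viewer, ticket
def proj(n,P):
    c=viewer.calibration(n); T=c["T"]; f=210/np.tan(np.radians(c["fov_y"]/2))
    q=(np.atleast_2d(P)-T[:3,3])@T[:3,:3]
    return np.c_[c["cx"]+f*q[:,0]/-q[:,2], c["cy"]-f*q[:,1]/-q[:,2]]
def rz(a): c,s=np.cos(a),np.sin(a); return np.array([[c,-s,0],[s,c,0],[0,0,1]])
def fit(pts,obs,x0,z=None):
    pts=np.array(pts,float)
    def r(x):
        p=np.r_[x[:2],x[3] if z is None else z]
        W=pts@rz(x[2]).T+p
        return np.concatenate([(proj(n,W)-o).ravel() for n,o in obs.items()])
    s=least_squares(r,x0[:4 if z is None else 3],loss="soft_l1"); return s.x,np.abs(r(s.x)).reshape(-1,2).round(1)
tc=lambda a:(np.array(a)+.5)/3.4-.5+[155,130]
sc=lambda a:(np.array(a)+.5)/4-.5+[240,145]
E
python3 - <<'E'
from h import *
def rect(x,y,z): return [[x,-y,z],[x,y,z],[-x,-y,z],[-x,y,z]]
np.set_printoptions(precision=4,suppress=True)
T=tc([[222,310],[53,368],[272,450],[98,512]]);S=sc([[314,347],[466,474],[430,264],[581,382]])
print("tub",fit(rect(.052,.065,.06),{"top":T,"side":S},[.4,.2,.2,.05]))
print("tub top only",fit(rect(.052,.065,.06),{"top":T},[.4,.2,.2],.052)[0])
T=tc([[713,271],[537,292],[733,405],[550,426]]);S=sc([[70,97],[128,200],[165,36],[253,153]])
print("lid",fit(rect(.053,.068,.012),{"top":T,"side":S},[.4,-.2,.0,.0]))
print("lid top",fit(rect(.053,.068,.012),{"top":T},[.4,-.2,.0],0)[0])
T=tc([[690,44],[568,85],[693,68],[573,107]])
print("off",fit(rect(.011,.05,.018),{"top":T},[.5,-.1,.2],0))
s=manip.sense();from scipy.spatial.transform import Rotation as R
print(R.from_quat(s["tool_rot"]).as_matrix(),manip.pinch_z)
E
```

```text
tub (array([0.4564, 0.2423, 0.2531, 0.0469]), array([[1.2, 0.1],
       [0.5, 1.2],
       [0.5, 0.6],
       [0.6, 0. ],
       [0.6, 0.6],
       [0. , 1. ],
       [0.3, 0.9],
       [0.8, 0.8]]))
tub top only [0.456  0.2417 0.2444]
lid (array([ 0.482 , -0.1072,  0.0208, -0.0038]), array([[0.5, 0.2],
       [0.1, 0.5],
       [0.1, 0.4],
       [1.5, 0.3],
       [6.9, 3.7],
       [0.2, 1. ],
       [0.7, 0.2],
       [1. , 0.2]]))
lid top [ 0.4816 -0.1064  0.0131]
off (array([ 0.6954, -0.13  ,  0.2285]), array([[1.3, 0. ],
       [0.5, 0.7],
       [0.7, 0.3],
       [0.8, 0.3]]))
[[-0.9737  0.2277 -0.0008]
 [ 0.2277  0.9737 -0.0018]
 [ 0.0004 -0.002  -1.    ]] 0.0187
```

```bash
cat >> h.py <<'E'
from scipy.spatial.transform import Rotation as R
def plan(xyz,a=None):
    "remaining move in current tool axes (cm) and turn about tool z; a = heading of tool x"
    s=manip.sense(); M=R.from_quat(s["tool_rot"]).as_matrix()
    print("t %.2f"%s["t"],"tcp",s["tcp_pos"].round(4),"slide cm",(M.T@(np.array(xyz)-s["tcp_pos"])*100).round(2))
    if a is not None:
        D=np.array([[np.cos(a),np.sin(a),0],[np.sin(a),-np.cos(a),0],[0,0,-1]]).T
        rv=R.from_matrix(M.T@D).as_rotvec(); print("turn",rv.round(3)); print("slide after turn",(D.T@(np.array(xyz)-s["tcp_pos"])*100).round(2))
    print("q",s["q"].round(2),"F",s["force"].round(1),"gap",round(s["finger_gap"]*85,1),"grip",round(s["gripper_force"],1))
E
python3 -m creep '[{"slide":[-2.5,-2.8,0],"angular":[0,0,0],"claw":1},{"slide":[-2.5,-2.8,0],"angular":[0,0,0],"claw":1},{"slide":[-2.5,-2.8,0],"angular":[0,0,0],"claw":1},{"slide":[-2.5,-2.8,0],"angular":[0,0,0],"claw":1},{"slide":[-2.5,-2.8,0],"angular":[0,0,0],"claw":1},{"slide":[-2.5,-2.8,0],"angular":[0,0,0],"claw":1},{"slide":[-2.5,-2.8,0],"angular":[0,0,0],"claw":1},{"slide":[-2.5,-2.8,0],"angular":[0,0,0],"claw":1},{"slide":[-2.5,-2.8,0],"angular":[0,0,0],"claw":1},{"slide":[-2.5,-2.8,0],"angular":[0,0,0],"claw":1}]' 
python3 -m creep '[{"slide":[-2.5,-2.8,0],"angular":[0,0,0],"claw":1},{"slide":[-2.5,-2.8,0],"angular":[0,0,0],"claw":1},{"slide":[-2.5,-2.8,0],"angular":[0,0,0],"claw":1},{"slide":[-2.5,-2.8,0],"angular":[0,0,0],"claw":1},{"slide":[-2.5,-2.8,0],"angular":[0,0,0],"claw":1},{"slide":[-2.5,-2.8,0],"angular":[0,0,0],"claw":1},{"slide":[-2.5,-2.8,0],"angular":[0,0,0],"claw":1},{"slide":[-2.5,-2.8,0],"angular":[0,0,0],"claw":1},{"slide":[-2.5,-2.8,0],"angular":[0,0,0],"claw":1},{"slide":[-2.5,-2.8,0],"angular":[0,0,0],"claw":1}]' 
python3 -m creep '[{"slide":[0,0,0],"angular":[0,0,0.12],"claw":1},{"slide":[0,0,0],"angular":[0,0,0.12],"claw":1},{"slide":[0,0,0],"angular":[0,0,0.12],"claw":1},{"slide":[0,0,0],"angular":[0,0,0.12],"claw":1},{"slide":[0,0,0],"angular":[0,0,0.12],"claw":1},{"slide":[0,0,0],"angular":[0,0,0.12],"claw":1},{"slide":[0,0,0],"angular":[0,0,0.12],"claw":1},{"slide":[0,0,0],"angular":[0,0,0.12],"claw":1},{"slide":[0,0,0],"angular":[0,0,0.12],"claw":1},{"slide":[0,0,0],"angular":[0,0,0.033],"claw":1}]' 
python3 -c "
from h import *
plan([.6954,-.13,.10],1.799)"
```

```text
t: 0.93
tcp_pos: [0.3222, 0.2773, 0.2312]
tool_rot: [0.114, 0.993, -0.0, -0.0]
force: [0.9, 1.3, 0.4]
finger_gap: 1.001
gripper_force: 0.0
t: 1.77
tcp_pos: [0.5019, -0.0524, 0.231]
tool_rot: [0.115, 0.993, 0.0, -0.0]
force: [0.9, 0.9, -0.4]
finger_gap: 1.001
gripper_force: 0.0
t: 2.6
tcp_pos: [0.5013, -0.0505, 0.231]
tool_rot: [0.624, 0.782, -0.0, -0.0]
force: [0.1, -0.3, 0.7]
finger_gap: 0.998
gripper_force: 0.0
t 2.60 tcp [ 0.5013 -0.0505  0.231 ] slide cm [-12.06  17.18  13.08]
turn [-0.001 -0.    -0.005]
slide after turn [-12.13  17.11  13.1 ]
q [-0.32  0.37  1.73 -0.    1.04 -0.55] F [ 0.1 -0.3  0.7] gap 84.9 grip 0.0
```

```bash
python3 -m creep '[{"slide":[-1.5,2.14,1.0],"angular":[0,0,0],"claw":0.06},{"slide":[-1.5,2.14,1.0],"angular":[0,0,0],"claw":0.06},{"slide":[-1.5,2.14,1.0],"angular":[0,0,0],"claw":0.06},{"slide":[-1.5,2.14,1.0],"angular":[0,0,0],"claw":0.06},{"slide":[-1.5,2.14,1.0],"angular":[0,0,0],"claw":0.06},{"slide":[-1.5,2.14,1.0],"angular":[0,0,0],"claw":0.06},{"slide":[-1.5,2.14,1.0],"angular":[0,0,0],"claw":0.06},{"slide":[-1.5,2.14,1.0],"angular":[0,0,0],"claw":0.06},{"slide":[0,0,2.5],"angular":[0,0,0],"claw":0.06},{"slide":[0,0,2.5],"angular":[0,0,0],"claw":0.06}]' 40
python3 -c "
from h import *
plan([.6954,-.13,.003],1.799)
import cv2
a=viewer.snapshot('top')[80:230,240:440]; cv2.imwrite('pics/t1.png',cv2.convertScaleAbs(cv2.resize(a,None,fx=4,fy=4,interpolation=cv2.INTER_CUBIC),alpha=1.4))"
```

```text
t: 3.43
tcp_pos: [0.6977, -0.13, 0.1008]
tool_rot: [0.622, 0.783, 0.001, 0.002]
force: [-0.2, -0.5, -0.1]
finger_gap: 0.53
gripper_force: 0.0
t 3.43 tcp [ 0.6977 -0.13    0.1008] slide cm [ 0.07 -0.25  9.78]
turn [ 0.003  0.002 -0.001]
slide after turn [ 0.05 -0.22  9.78]
q [-0.34  0.78  1.3  -0.    1.05 -0.57] F [-0.2 -0.5 -0.1] gap 45.1 grip 0.0
```

View pics/t1.png

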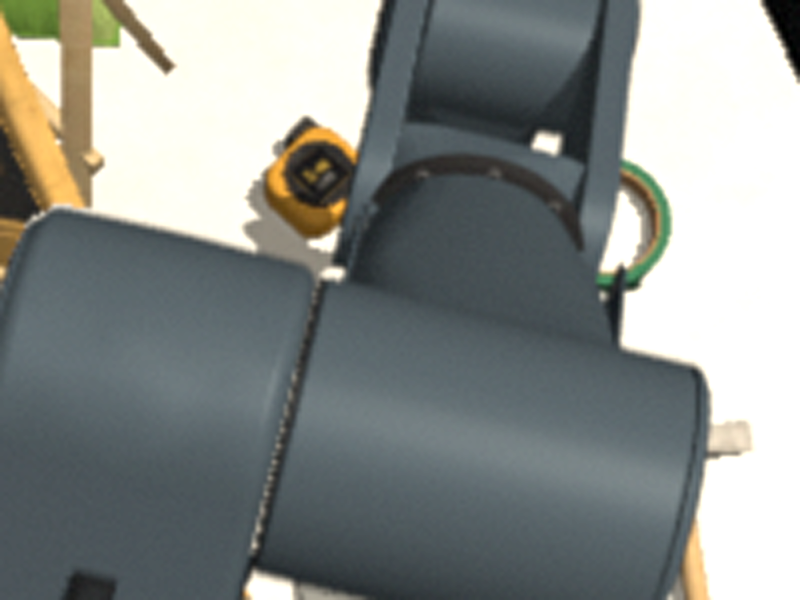

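The arm blocks the view of the offcut, and the tape measure at (315,180) is untouched. I'll descend and grip.

```bash
python3 -m creep '[{"slide":[0,-0.2,2],"angular":[0,0,0],"claw":0.06},{"slide":[0,0,2],"angular":[0,0,0],"claw":0.06},{"slide":[0,0,2],"angular":[0,0,0],"claw":0.06},{"slide":[0,0,2],"angular":[0,0,0],"claw":0.06},{"slide":[0,0,1],"angular":[0,0,0],"claw":0.06},{"slide":[0,0,0.7],"angular":[0,0,0],"claw":0.06},{"slide":[0,0,0],"angular":[0,0,0],"claw":0.06}]' 40
python3 -m creep '[{"slide":[0,0,0],"angular":[0,0,0],"claw":-1},{"slide":[0,0,0],"angular":[0,0,0],"claw":-1},{"slide":[0,0,0],"angular":[0,0,0],"claw":-1},{"slide":[0,0,0],"angular":[0,0,0],"claw":-1},{"slide":[0,0,0],"angular":[0,0,0],"claw":-1},{"slide":[0,0,0],"angular":[0,0,0],"claw":-1},{"slide":[0,0,0],"angular":[0,0,0],"claw":-1},{"slide":[0,0,0],"angular":[0,0,0],"claw":-1}]' 40
```

```text
t: 4.07
tcp_pos: [0.6925, -0.1289, 0.0029]
tool_rot: [0.622, 0.783, -0.0, -0.001]
force: [-0.1, 0.0, -0.1]
finger_gap: 0.529
gripper_force: 0.0
t: 4.73
tcp_pos: [0.6947, -0.1296, 0.006]
tool_rot: [0.622, 0.783, 0.001, 0.001]
force: [0.1, 0.7, 5.5]
finger_gap: 0.239
gripper_force: 41.4
```

```bash
python3 -m creep '[{"slide":[0,0,-2.5],"angular":[0,0,0],"claw":-1},{"slide":[0,0,-3.5],"angular":[0,0,0],"claw":-1},{"slide":[0,0,-3.5],"angular":[0,0,0],"claw":-1},{"slide":[0,-1,-3.5],"angular":[0,0,0],"claw":-1},{"slide":[1,-2.5,-3],"angular":[0,0,0],"claw":-1},{"slide":[2,-2.8,-2],"angular":[0,0,0],"claw":-1},{"slide":[2,-2.8,-2],"angular":[0,0,0],"claw":-1},{"slide":[2,-2.8,-1.5],"angular":[0,0,0],"claw":-1},{"slide":[2,-2.8,-1],"angular":[0,0,0],"claw":-1},{"slide":[2,-2,0],"angular":[0,0,0],"claw":-1}]' 40
python3 -c "
from h import *
plan([.4564,.242,.20],1.571+.25)"
```

```text
t: 5.57
tcp_pos: [0.5041, -0.0595, 0.2313]
tool_rot: [0.622, 0.783, 0.0, 0.001]
force: [-0.8, -0.2, -0.3]
finger_gap: 0.235
gripper_force: 40.4
t 5.57 tcp [ 0.5041 -0.0595  0.2313] slide cm [30.45  2.15  3.09]
turn [ 0.002  0.002 -0.023]
slide after turn [30.39  2.84  3.13]
q [-0.34  0.37  1.72 -0.    1.05 -0.57] F [-0.8 -0.2 -0.3] gap 20.0 grip 40.4
```

```bash
python3 -m creep '[{"slide":[3.4,0.24,0],"angular":[0,0,0],"claw":-1},{"slide":[3.4,0.24,0],"angular":[0,0,0],"claw":-1},{"slide":[3.4,0.24,0],"angular":[0,0,0],"claw":-1},{"slide":[3.4,0.24,0],"angular":[0,0,0],"claw":-1},{"slide":[3.4,0.24,0],"angular":[0,0,0],"claw":-1},{"slide":[3.4,0.24,0],"angular":[0,0,0],"claw":-1},{"slide":[3.4,0.24,0],"angular":[0,0,0],"claw":-1},{"slide":[3.4,0.24,0],"angular":[0,0,0],"claw":-1},{"slide":[3.2,0.24,1],"angular":[0,0,-0.02],"claw":-1},{"slide":[0,0,1],"angular":[0,0,0],"claw":-1}]' 40
python3 -c "
from h import *
plan([.4564,.242,.20],1.571+.25)
import cv2
a=viewer.snapshot('side')[145:295,240:440]; b=viewer.snapshot('top')[190:300,140:300]
cv2.imwrite('pics/s2.png',np.vstack([cv2.resize(a,(600,450)),]))"
```

```text
t: 6.4
tcp_pos: [0.4573, 0.246, 0.2096]
tool_rot: [0.612, 0.791, 0.002, -0.0]
force: [-0.7, 0.5, -0.9]
finger_gap: 0.234
gripper_force: 40.4
t 6.40 tcp [0.4573 0.246  0.2096] slide cm [-0.37 -0.19  0.96]
turn [ 0.002 -0.002  0.003]
slide after turn [-0.37 -0.18  0.96]
q [0.28 0.41 1.72 0.   1.   0.02] F [-0.7  0.5 -0.9] gap 19.9 grip 40.4
```

View pics/s2.png

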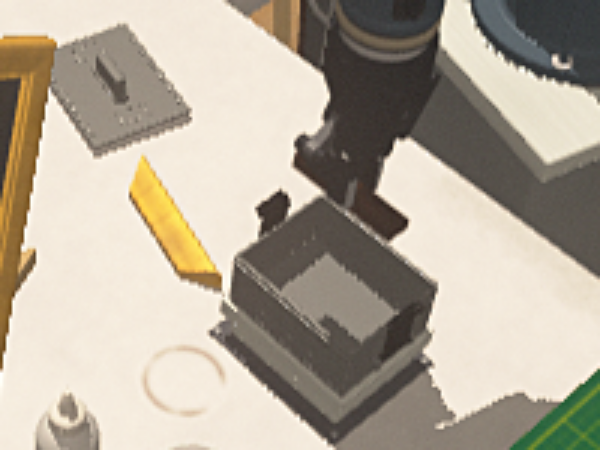

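The offcut is held over the tub, with its free end at about (400,228) in the crop. I'll check how far it is off centre along its length.

```bash
python3 -c "
from h import *
s=manip.sense(); c=s['tcp_pos']
for e in (.04,.05,.06):
  P=[c+rz(.25)@np.array([x,e,z]) for x in(.011,-.011) for z in(.015,-.003)]
  print(e,((proj('side',P)-[240,145])*3).round())
"
```

```text
0.04 [[381. 218.]
 [378. 233.]
 [401. 203.]
 [398. 218.]]
0.05 [[391. 226.]
 [388. 241.]
 [411. 211.]
 [407. 226.]]
0.06 [[401. 234.]
 [398. 249.]
 [421. 219.]
 [417. 234.]]
```

```bash
python3 -m creep '[{"slide":[-0.37,-0.19,1.5],"angular":[0,0,0],"claw":-1},{"slide":[0,0,2],"angular":[0,0,0],"claw":-1},{"slide":[0,0,2],"angular":[0,0,0],"claw":-1},{"slide":[0,0,2],"angular":[0,0,0],"claw":-1},{"slide":[0,0,2],"angular":[0,0,0],"claw":-1},{"slide":[0,0,2],"angular":[0,0,0],"claw":-1},{"slide":[0,0,1.5],"angular":[0,0,0],"claw":-1},{"slide":[0,0,1],"angular":[0,0,0],"claw":-1},{"slide":[0,0,0.3],"angular":[0,0,0],"claw":-1},{"slide":[0,0,0],"angular":[0,0,0],"claw":-1}]' 40
python3 -m creep '[{"slide":[0,0,0],"angular":[0,0,0],"claw":-0.3},{"slide":[0,0,0],"angular":[0,0,0],"claw":-0.1},{"slide":[0,0,0],"angular":[0,0,0],"claw":0},{"slide":[0,0,0],"angular":[0,0,0],"claw":0},{"slide":[0,0,0],"angular":[0,0,0],"claw":0}]' 40
```

```text
t: 7.33
tcp_pos: [0.4574, 0.2361, 0.0659]
tool_rot: [0.615, 0.789, -0.001, -0.0]
force: [-0.3, -0.4, -1.3]
finger_gap: 0.237
gripper_force: 40.2
t: 7.75
tcp_pos: [0.4577, 0.2372, 0.0669]
tool_rot: [0.614, 0.789, 0.0, 0.0]
force: [0.5, -0.9, -0.4]
finger_gap: 0.5
gripper_force: 0.0
```

```bash
python3 -m creep '[{"slide":[0,0,-3],"angular":[0,0,0],"claw":0},{"slide":[0,0,-3.5],"angular":[0,0,0],"claw":0},{"slide":[0,0,-3.5],"angular":[0,0,0],"claw":0},{"slide":[-0.5,0,-3.5],"angular":[0,0,0],"claw":0},{"slide":[-2.5,0,-2.5],"angular":[0,0,0.05],"claw":0},{"slide":[-3.5,0,0],"angular":[0,0,0.1],"claw":0},{"slide":[-3.5,0,0],"angular":[0,0,0.07],"claw":0},{"slide":[-3.5,0,0],"angular":[0,0,0],"claw":0},{"slide":[-3.5,0,0],"angular":[0,0,0],"claw":0},{"slide":[-3.5,0,0],"angular":[0,0,0],"claw":0}]' 40
python3 -c "
from h import *
plan([.4818,-.1065,.017],1.588)
import cv2
a=viewer.snapshot('top')[190:300,140:300]; b=viewer.snapshot('side')[145:295,240:400]
cv2.imwrite('pics/t3.png',np.hstack([cv2.resize(a,(400,275),interpolation=cv2.INTER_CUBIC),cv2.resize(b,(293,275))]))"
```

```text
t: 8.58
tcp_pos: [0.4777, 0.0325, 0.2268]
tool_rot: [0.697, 0.717, 0.0, 0.0]
force: [0.5, 0.5, -0.2]
finger_gap: 0.498
gripper_force: 0.0
t 8.58 tcp [0.4777 0.0325 0.2268] slide cm [-13.9   -0.    20.98]
turn [0.001 0.    0.011]
slide after turn [-13.91   0.17  20.98]
q [-0.17  0.34  1.8  -0.    1.01 -0.19] F [ 0.5  0.5 -0.2] gap 42.3 grip 0.0
```

View pics/t3.png

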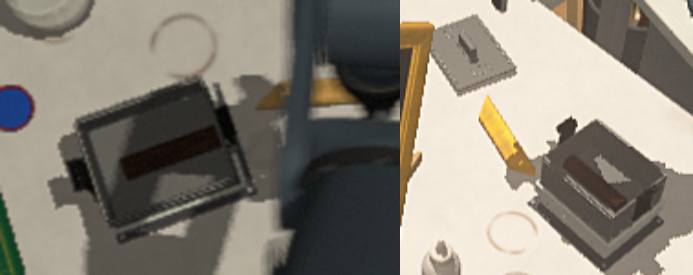

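The offcut lies flat in the tub, at about (170,152) on the left half of the picture. The lid and the gilt piece haven't moved. Next I'll grasp the lid's grip.

```bash
python3 -m creep '[{"slide":[-3.5,0,0],"angular":[0,0,0.011],"claw":0},{"slide":[-3.5,0,0],"angular":[0,0,0],"claw":0},{"slide":[-3.5,0,1],"angular":[0,0,0],"claw":0},{"slide":[-3,0.1,2],"angular":[0,0,0],"claw":0},{"slide":[0,0,3.5],"angular":[0,0,0],"claw":0},{"slide":[0,0,3.5],"angular":[0,0,0],"claw":0},{"slide":[0,0,3],"angular":[0,0,0],"claw":0},{"slide":[0,0,2],"angular":[0,0,0],"claw":0},{"slide":[0,0,0],"angular":[0,0,0],"claw":0}]' 40
python3 -c "
from h import *
plan([.4818,-.1065,.017],1.588)"
```

```text
t: 9.43
tcp_pos: [0.4792, -0.0992, 0.0729]
tool_rot: [0.701, 0.713, -0.001, -0.004]
force: [0.8, -0.1, 0.4]
finger_gap: 0.505
gripper_force: 0.0
t 9.43 tcp [ 0.4792 -0.0992  0.0729] slide cm [-0.75  0.29  5.59]
turn [-0.008 -0.004 -0.   ]
slide after turn [-0.73  0.25  5.59]
q [-0.43  0.62  1.89  0.    0.64 -0.45] F [ 0.8 -0.1  0.4] gap 42.9 grip 0.0
```

```bash
python3 -m creep '[{"slide":[-0.4,0.2,1.5],"angular":[0,0,0],"claw":0},{"slide":[0,0,1],"angular":[0,0,0],"claw":0},{"slide":[0,0,0],"angular":[0,0,0],"claw":0},{"slide":[0,0,0],"angular":[0,0,0],"claw":0},{"slide":[0,0,0],"angular":[0,0,0],"claw":0}]' 40
python3 -c "
from h import *
plan([.4818,-.1065,.017],1.588)"
```

```text
t: 9.85
tcp_pos: [0.4842, -0.1048, 0.0523]
tool_rot: [0.701, 0.713, 0.0, 0.001]
force: [0.9, -0.3, 0.2]
finger_gap: 0.503
gripper_force: 0.0
t 9.85 tcp [ 0.4842 -0.1048  0.0523] slide cm [-0.16 -0.25  3.53]
turn [0.001 0.001 0.   ]
slide after turn [-0.16 -0.25  3.53]
q [-0.44  0.66  1.89  0.    0.58 -0.46] F [ 0.9 -0.3  0.2] gap 42.7 grip 0.0
```

```bash
python3 -m creep '[{"slide":[-0.15,-0.25,1],"angular":[0,0,0],"claw":0},{"slide":[0,0,1],"angular":[0,0,0],"claw":0},{"slide":[0,0,1],"angular":[0,0,0],"claw":0},{"slide":[0,0,0.5],"angular":[0,0,0],"claw":0},{"slide":[0,0,0],"angular":[0,0,0],"claw":0},{"slide":[0,0,0],"angular":[0,0,0],"claw":0}]' 40
python3 -m creep '[{"slide":[0,0,0],"angular":[0,0,0],"claw":-1},{"slide":[0,0,0],"angular":[0,0,0],"claw":-1},{"slide":[0,0,0],"angular":[0,0,0],"claw":-1},{"slide":[0,0,0],"angular":[0,0,0],"claw":-1},{"slide":[0,0,0],"angular":[0,0,0],"claw":-1},{"slide":[0,0,0],"angular":[0,0,0],"claw":-1},{"slide":[0,0,0],"angular":[0,0,0],"claw":-1},{"slide":[0,0,0],"angular":[0,0,0],"claw":-1}]' 60
```

```text
t: 10.35
tcp_pos: [0.4811, -0.1064, 0.0159]
tool_rot: [0.701, 0.713, -0.0, -0.0]
force: [-0.9, 0.6, -0.2]
finger_gap: 0.504
gripper_force: 0.0
t: 11.02
tcp_pos: [0.4816, -0.1067, 0.0168]
tool_rot: [0.701, 0.713, 0.0, 0.0]
force: [-0.6, 0.2, 5.5]
finger_gap: 0.124
gripper_force: 61.0
```

```bash
python3 -m creep '[{"slide":[0,0,-1],"angular":[0,0,0],"claw":-1},{"slide":[0,0,-3],"angular":[0,0,0],"claw":-1},{"slide":[0,0,-3],"angular":[0,0,0],"claw":-1},{"slide":[0,0,-3],"angular":[0,0,0],"claw":-1},{"slide":[0,0,-3],"angular":[0,0,0],"claw":-1},{"slide":[0,0,-3],"angular":[0,0,0],"claw":-1},{"slide":[0,0,-3],"angular":[0,0,0],"claw":-1},{"slide":[2,0,-1.5],"angular":[0,0,0],"claw":-1},{"slide":[3,0,0],"angular":[0,0,0],"claw":-1},{"slide":[3,0,0],"angular":[0,0,0],"claw":-1}]' 60
python3 -m creep '[{"slide":[3,0,0],"angular":[0,0,0],"claw":-1},{"slide":[3,0,0],"angular":[0,0,0],"claw":-1},{"slide":[3,0,0],"angular":[0,0,0],"claw":-1},{"slide":[3,0,0],"angular":[0,0,0],"claw":-1},{"slide":[3,0,0],"angular":[0,0,-0.05],"claw":-1},{"slide":[3,0,0],"angular":[0,0,-0.05],"claw":-1},{"slide":[3,0,0],"angular":[0,0,-0.05],"claw":-1},{"slide":[3,0,0],"angular":[0,0,-0.05],"claw":-1},{"slide":[0,0,0],"angular":[0,0,-0.03],"claw":-1},{"slide":[0,0,0],"angular":[0,0,0],"claw":-1}]' 60
python3 -c "
from h import *
plan([.4564,.242,.20],1.571+.25)"
```

```text
t: 11.85
tcp_pos: [0.4805, -0.0264, 0.2232]
tool_rot: [0.702, 0.712, 0.001, 0.002]
force: [0.7, 1.0, -1.0]
finger_gap: 0.123
gripper_force: 60.2
t: 12.68
tcp_pos: [0.4658, 0.2142, 0.2214]
tool_rot: [0.613, 0.79, -0.0, -0.0]
force: [0.0, -0.6, -0.1]
finger_gap: 0.123
gripper_force: 60.2
t 12.68 tcp [0.4658 0.2142 0.2214] slide cm [ 2.93 -0.21  2.14]
turn [-0.001  0.     0.001]
slide after turn [ 2.93 -0.22  2.14]
q [ 0.21  0.39  1.72 -0.    1.03 -0.04] F [ 0.  -0.6 -0.1] gap 10.4 grip 60.2
```

```bash
python3 -m creep '[{"slide":[1.5,-0.1,1],"angular":[0,0,0],"claw":-1},{"slide":[1.4,-0.1,1],"angular":[0,0,0],"claw":-1},{"slide":[0,0,1],"angular":[0,0,0],"claw":-1},{"slide":[0,0,0.5],"angular":[0,0,0],"claw":-1},{"slide":[0,0,0],"angular":[0,0,0],"claw":-1},{"slide":[0,0,0],"angular":[0,0,0],"claw":-1}]' 60
python3 -c "
from h import *
plan([.4564,.242,.18],1.571+.25)
import cv2
a=viewer.snapshot('side')[185:305,290:410]; b=viewer.snapshot('top')[210:300,150:260]
cv2.imwrite('pics/s4.png',np.hstack([cv2.convertScaleAbs(cv2.resize(x,(400,h),interpolation=cv2.INTER_CUBIC),alpha=1.3)[:327] if 0 else cv2.copyMakeBorder(cv2.convertScaleAbs(cv2.resize(x,(400,h),interpolation=cv2.INTER_CUBIC),alpha=1.5),0,400-h,0,0,0) for x,h in((a,400),(b,327))]))"
```

```text
t: 13.18
tcp_pos: [0.4581, 0.2394, 0.1861]
tool_rot: [0.615, 0.788, -0.0, -0.0]
force: [-0.0, 0.4, -2.4]
finger_gap: 0.125
gripper_force: 60.2
t 13.18 tcp [0.4581 0.2394 0.1861] slide cm [ 0.29 -0.1   0.61]
turn [-0.001  0.    -0.005]
slide after turn [ 0.29 -0.1   0.61]
q [ 0.27  0.45  1.75 -0.    0.95  0.02] F [-0.   0.4 -2.4] gap 10.7 grip 60.2
```

View pics/s4.png

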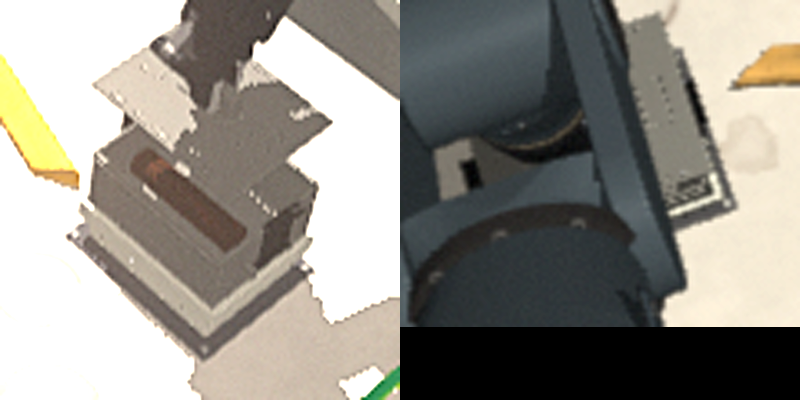

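The side half shows the lid level above the tub, with its left corner at (93,85) and right corner at (331,122). The top half shows the lid's right-hand corners at about (660,15) and (712,178).

Run:
```python
from h import *
import h
np.set_printoptions(precision=4,suppress=True)
S=(np.array([[93,85],[331,122]])+.5)/3.333-.5+[290,185]
T=(np.array([[258,15],[314,178]])+.5)/3.636-.5+[150,210]
x,y,z=.053,.068,.012
pS=np.array([[x,-y,z],[-x,y,z]]);pT=np.array([[x,-y,z],[-x,-y,z]])
def r(v): 
    f=lambda p:p@rz(v[2]).T+[v[0],v[1],.169]
    return np.r_[(proj("side",f(pS))-S).ravel(),(proj("top",f(pT))-T).ravel()]
s=least_squares(r,[.457,.24,.25]);print(s.x,s.fun.round(1))
```

```text
[0.458  0.2377 0.2424] [-0.4 -0.6  1.6  0.3  0.5 -0.1 -0.2 -0.9]
```

```bash
python3 -m creep '[{"slide":[0.3,-0.1,1],"angular":[0,0,0],"claw":-1},{"slide":[0,0,1],"angular":[0,0,0],"claw":-1},{"slide":[0,0,1],"angular":[0,0,0],"claw":-1},{"slide":[0,0,1],"angular":[0,0,0],"claw":-1},{"slide":[0,0,0],"angular":[0,0,0],"claw":-1},{"slide":[0,0,0],"angular":[0,0,0],"claw":-1},{"slide":[0,0,0],"angular":[0,0,0],"claw":-1}]' 60
python3 -c "
from h import *
plan([.4564,.2425,.14],1.571+.247)"
```

```text
t: 13.87
tcp_pos: [0.4562, 0.2431, 0.1461]
tool_rot: [0.615, 0.789, -0.0, -0.0]
force: [0.3, 0.0, -0.8]
finger_gap: 0.128
gripper_force: 60.2
t 13.87 tcp [0.4562 0.2431 0.1461] slide cm [-0.06  0.    0.61]
turn [-0.  0. -0.]
slide after turn [-0.06  0.    0.61]
q [ 0.27  0.51  1.78 -0.    0.85  0.03] F [ 0.3  0.  -0.8] gap 10.9 grip 60.2
```

```bash
python3 -m creep '[{"slide":[0,0,0.5],"angular":[0,0,0],"claw":-1},{"slide":[0,0,0.5],"angular":[0,0,0],"claw":-1},{"slide":[0,0,0],"angular":[0,0,0],"claw":-1},{"slide":[0,0,0],"angular":[0,0,0],"claw":-1}]' 60
python3 -m creep '[{"slide":[0,0,0.3],"angular":[0,0,0],"claw":-1},{"slide":[0,0,0],"angular":[0,0,0],"claw":-1},{"slide":[0,0,0],"angular":[0,0,0],"claw":-1}]' 60
python3 -m creep '[{"slide":[0,0,0.3],"angular":[0,0,0],"claw":-1},{"slide":[0,0,0],"angular":[0,0,0],"claw":-1},{"slide":[0,0,0],"angular":[0,0,0],"claw":-1}]' 60
```

```text
t: 14.2
tcp_pos: [0.4561, 0.2431, 0.1362]
tool_rot: [0.615, 0.789, -0.0, -0.0]
force: [-0.0, 0.8, -0.5]
finger_gap: 0.123
gripper_force: 60.2
t: 14.45
tcp_pos: [0.4563, 0.2432, 0.1334]
tool_rot: [0.615, 0.789, 0.0, 0.0]
force: [-0.4, 1.7, 0.1]
finger_gap: 0.126
gripper_force: 60.4
t: 14.7
tcp_pos: [0.4565, 0.2432, 0.1304]
tool_rot: [0.615, 0.789, 0.0, 0.0]
force: [0.3, 2.0, 2.4]
finger_gap: 0.122
gripper_force: 60.6
```

```bash
python3 -m creep '[{"slide":[0.07,0,0.2],"angular":[0,0,0],"claw":-1},{"slide":[0,0,0],"angular":[0,0,0],"claw":-1},{"slide":[0,0,0],"angular":[0,0,0],"claw":-1}]' 80
python3 -m creep '[{"slide":[0,0,0.2],"angular":[0,0,0],"claw":-1},{"slide":[0,0,0],"angular":[0,0,0],"claw":-1},{"slide":[0,0,0],"angular":[0,0,0],"claw":-1}]' 80
python3 -m creep '[{"slide":[0,0,0.2],"angular":[0,0,0],"claw":-1},{"slide":[0,0,0],"angular":[0,0,0],"claw":-1},{"slide":[0,0,0],"angular":[0,0,0],"claw":-1}]' 80
```

```text
t: 14.95
tcp_pos: [0.4561, 0.2438, 0.1283]
tool_rot: [0.615, 0.789, 0.0, 0.0]
force: [-0.3, 2.8, 2.7]
finger_gap: 0.118
gripper_force: 81.7
t: 15.2
tcp_pos: [0.4562, 0.2438, 0.1263]
tool_rot: [0.615, 0.789, 0.0, 0.0]
force: [0.1, 1.8, 2.8]
finger_gap: 0.122
gripper_force: 81.8
t: 15.45
tcp_pos: [0.4561, 0.2438, 0.1243]
tool_rot: [0.615, 0.789, 0.0, 0.0]
force: [0.4, 2.1, 3.9]
finger_gap: 0.12
gripper_force: 81.9
```

```bash
for i in 1 2 3 4; do python3 -m creep '[{"slide":[0,0,0.2],"angular":[0,0,0],"claw":-1},{"slide":[0,0,0],"angular":[0,0,0],"claw":-1}]' 80 | grep -E "tcp|force:"; done; python3 -c "
from h import *
s=manip.sense();print(s['t'],s['ft_torque'])"
```

```text
tcp_pos: [0.4561, 0.2438, 0.1222]
force: [-1.2, 3.8, 3.6]
gripper_force: 82.0
tcp_pos: [0.4561, 0.2438, 0.1203]
force: [-0.9, 4.2, 4.8]
gripper_force: 82.1
tcp_pos: [0.4561, 0.2439, 0.1184]
force: [-0.3, 3.6, 5.4]
gripper_force: 82.2
tcp_pos: [0.4561, 0.244, 0.1165]
force: [-0.6, 3.3, 6.7]
gripper_force: 82.3
16.1167 [ 0.27121921 -0.00770299  0.02647991]
```

```bash
for i in 1 2 3; do python3 -m creep '[{"slide":[0.07,0,0],"angular":[0,0,0],"claw":-1},{"slide":[0,0,0],"angular":[0,0,0],"claw":-1},{"slide":[0,0,0],"angular":[0,0,0],"claw":-1}]' 80 | grep -E "tcp|force:"; python3 -c "
from h import *
s=manip.sense();print(s['t'],s['ft_torque'])"; done
```

```text
tcp_pos: [0.456, 0.2446, 0.1167]
force: [-0.2, 2.8, 6.7]
gripper_force: 82.3
16.3667 [0.18777796 0.00565664 0.03790769]
tcp_pos: [0.4559, 0.2448, 0.1166]
force: [-0.2, 0.7, 6.5]
gripper_force: 82.3
16.6167 [-0.07271258 -0.06664851  0.04492937]
tcp_pos: [0.4558, 0.2453, 0.1166]
force: [-0.8, 0.2, 6.1]
gripper_force: 82.3
16.8667 [-0.16644206 -0.07454298  0.06360166]
```

```bash
for i in 1 2 3 4 5; do python3 -m creep '[{"slide":[0,0,0.2],"angular":[0,0,0],"claw":-1},{"slide":[0,0,0.2],"angular":[0,0,0],"claw":-1},{"slide":[0,0,0],"angular":[0,0,0],"claw":-1}]' 100 | grep -E "tcp|force:"; python3 -c "
from h import *
s=manip.sense();print(s['t'],s['ft_torque'])"; done
```

```text
tcp_pos: [0.4558, 0.2453, 0.1126]
force: [-0.0, 1.1, 8.4]
gripper_force: 101.1
17.1167 [-0.00934128  0.01516119  0.07531008]
tcp_pos: [0.4558, 0.2453, 0.1088]
force: [-0.6, -0.2, 10.1]
gripper_force: 101.4
17.3667 [-0.0569013   0.07865479  0.07566353]
tcp_pos: [0.4559, 0.2453, 0.1051]
force: [-0.7, 0.8, 12.9]
gripper_force: 101.7
17.6167 [-0.05588144  0.16148883  0.07112142]
tcp_pos: [0.4562, 0.2454, 0.1011]
force: [0.7, 0.3, 8.5]
gripper_force: 101.8
17.8667 [ 0.19149724 -0.09071564 -0.06240607]
tcp_pos: [0.4561, 0.2455, 0.097]
force: [0.1, 0.4, 10.0]
gripper_force: 102.1
18.1167 [0.15936562 0.0774654  0.03706521]
```

```bash
for i in 1 2 3 4; do python3 -m creep '[{"slide":[0,0,0.15],"angular":[0,0,0],"claw":-1},{"slide":[0,0,0.1],"angular":[0,0,0],"claw":-1},{"slide":[0,0,0],"angular":[0,0,0],"claw":-1}]' 100 | grep -E "tcp|force:"; python3 -c "
from h import *
s=manip.sense();print(s['t'],s['ft_torque'])"; done
```

```text
tcp_pos: [0.4562, 0.2455, 0.0947]
force: [-1.1, 0.4, 11.4]
gripper_force: 102.3
18.3667 [0.13115852 0.16350303 0.00784008]
tcp_pos: [0.4562, 0.2455, 0.0937]
force: [-2.8, -0.8, 22.3]
gripper_force: 103.7
18.6167 [-0.04838473  0.51029219  0.04330894]
tcp_pos: [0.4562, 0.2455, 0.0936]
force: [-6.4, -2.4, 40.9]
gripper_force: 106.4
18.8667 [-0.2486108   1.23750514 -0.00196037]
tcp_pos: [0.4563, 0.2455, 0.0934]
force: [-10.4, -3.7, 58.7]
gripper_force: 109.1
19.1167 [-0.59026101  1.8493464  -0.03765652]
```

```bash
for i in 1 2 3 4 5 ; do python3 -m creep '[{"slide":[0,0,-0.2],"angular":[0,0,0],"claw":-1},{"slide":[0,0,-0.3],"angular":[0,0,0],"claw":-1},{"slide":[0,0,0],"angular":[0,0,0],"claw":-1}]' 100 | grep -E "tcp|force:"; python3 -c "
from h import *
s=manip.sense();print(s['t'],s['ft_torque'])"; done
python3 - <<'E'
from h import *
import cv2
a=viewer.snapshot('side')[175:295,280:420]
cv2.imwrite('pics/s5.png',cv2.convertScaleAbs(cv2.resize(a,(700,600),interpolation=cv2.INTER_CUBIC),alpha=1.5))
E
```

```text
tcp_pos: [0.4562, 0.2455, 0.0938]
force: [-0.9, -0.4, 12.7]
gripper_force: 102.4
19.3667 [ 0.13096046  0.17287942 -0.05105355]
tcp_pos: [0.4562, 0.2454, 0.0978]
force: [-0.4, -0.5, 10.3]
gripper_force: 102.2
19.6167 [ 0.13979125  0.19563059 -0.00807971]
tcp_pos: [0.4562, 0.2455, 0.1024]
force: [-0.4, -0.3, 9.1]
gripper_force: 101.9
19.8667 [0.17172718 0.02796754 0.00955645]
tcp_pos: [0.4562, 0.2455, 0.1071]
force: [0.4, 0.9, 6.3]
gripper_force: 101.5
20.1167 [ 0.20516422 -0.01580158 -0.02491682]
tcp_pos: [0.4562, 0.2455, 0.1118]
force: [2.1, 0.3, 3.2]
gripper_force: 101.1
20.3667 [ 0.0485791  -0.28740012 -0.07935371]
```

View pics/s5.png

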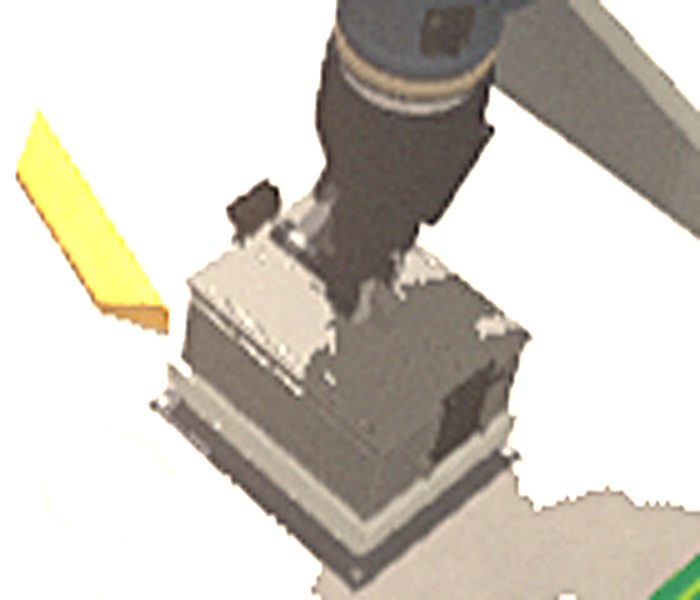

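The lid sits on the rim, with clip b at (255,205). Clip a's top edge runs roughly from (440,400) to (490,365), and I'll compare that with where an upright clip should project.

Run:
```python
from h import *
import cv2
np.set_printoptions(precision=1,suppress=True)
def show(P,zt): return ((proj("side",np.array(P)@rz(.25).T+[.4563,.2435,zt])-[280,175])*5+2).round()
for zt in(.043,.038):
  print("plate top",show([[.053,-.068,.064],[.053,.068,.064],[-.053,-.068,.064],[-.053,.068,.064]],zt).tolist())
  print("clip a top,tab",show([[.015,.072,.079],[-.015,.072,.079],[.015,.08,.079],[-.015,.08,.079]],zt).tolist())
  print("clip b top,tab",show([[.015,-.072,.079],[-.015,-.072,.079],[.015,-.08,.079],[-.015,-.08,.079]],zt).tolist())
```

```text
plate top [[185.0, 279.0], [387.0, 455.0], [335.0, 173.0], [538.0, 336.0]]
clip a top,tab [[453.0, 398.0], [496.0, 365.0], [466.0, 409.0], [509.0, 375.0]]
clip b top,tab [[237.0, 216.0], [280.0, 186.0], [226.0, 207.0], [269.0, 177.0]]
plate top [[184.0, 286.0], [386.0, 461.0], [334.0, 179.0], [536.0, 343.0]]
clip a top,tab [[452.0, 404.0], [495.0, 371.0], [464.0, 415.0], [507.0, 381.0]]
clip b top,tab [[236.0, 223.0], [279.0, 193.0], [225.0, 213.0], [268.0, 183.0]]
```

Clip a, clip b and the plate corners all match the upright, seated projections. Next I'll ease up to the rest height and check the latch with a slight tug.

```bash
for i in 1 2 3 4; do python3 -m creep '[{"slide":[0,0,-0.15],"angular":[0,0,0],"claw":-1},{"slide":[0,0,-0.15],"angular":[0,0,0],"claw":-1},{"slide":[0,0,0],"angular":[0,0,0],"claw":-1}]' 100 | grep -E "tcp|^force:"; python3 -c "
from h import *
s=manip.sense();print(s['t'],s['ft_torque'])"; done
```

```text
tcp_pos: [0.4555, 0.2456, 0.1143]
force: [1.5, -0.9, 1.4]
20.6667 [ 0.05384631 -0.36803122 -0.08005555]
tcp_pos: [0.4548, 0.2456, 0.1172]
force: [0.1, -0.4, 1.9]
20.9167 [ 0.09070116 -0.16608403 -0.04450607]
tcp_pos: [0.4547, 0.2456, 0.1202]
force: [0.5, -1.2, -0.1]
21.1667 [-0.0160639  -0.02641189 -0.17818602]
tcp_pos: [0.4553, 0.2457, 0.1234]
force: [0.1, -0.2, -0.9]
21.4167 [0.05524855 0.00310766 0.09617265]
```

```bash
for i in 1 2; do python3 -m creep '[{"slide":[0,0,-0.1],"angular":[0,0,0],"claw":-1},{"slide":[0,0,-0.1],"angular":[0,0,0],"claw":-1},{"slide":[0,0,0],"angular":[0,0,0],"claw":-1}]' 100 | grep -E "tcp|^force:"; python3 -c "
from h import *
s=manip.sense();print(s['t'],s['ft_torque'])"; done
```

```text
tcp_pos: [0.4553, 0.2457, 0.1253]
force: [-0.2, 0.3, -1.7]
21.6667 [0.12977899 0.01407217 0.23943736]
tcp_pos: [0.4551, 0.2456, 0.1266]
force: [0.1, 1.3, -9.1]
21.9167 [ 0.13411978 -0.18232526 -0.01242517]
```

The lid is latched: it resists the pull, and the load is symmetric end to end. I'll lower back to rest, release and retreat.

```bash
python3 -m creep '[{"slide":[0,0,0.3],"angular":[0,0,0],"claw":-1},{"slide":[0,0,0.3],"angular":[0,0,0],"claw":-1},{"slide":[0,0,0],"angular":[0,0,0],"claw":-1},{"slide":[0,0,0],"angular":[0,0,0],"claw":-0.6},{"slide":[0,0,0],"angular":[0,0,0],"claw":-0.4},{"slide":[0,0,0],"angular":[0,0,0],"claw":-0.2},{"slide":[0,0,0],"angular":[0,0,0],"claw":0},{"slide":[0,0,0],"angular":[0,0,0],"claw":0}]' 40
python3 -m creep '[{"slide":[0,0,-1],"angular":[0,0,0],"claw":0},{"slide":[0,0,-2],"angular":[0,0,0],"claw":0},{"slide":[0,0,-3],"angular":[0,0,0],"claw":0},{"slide":[0,0,-3],"angular":[0,0,0],"claw":0},{"slide":[-2,0,-1],"angular":[0,0,0],"claw":0},{"slide":[-3,0,0],"angular":[0,0,0],"claw":0},{"slide":[-3,0,0],"angular":[0,0,0],"claw":0},{"slide":[-3,0,0],"angular":[0,0,0],"claw":0},{"slide":[-3,0,0],"angular":[0,0,0],"claw":0},{"slide":[-3,0,0],"angular":[0,0,0],"claw":0}]' 40
python3 -m creep '[{"slide":[-3,0,0],"angular":[0,0,0],"claw":0},{"slide":[-3,0,0],"angular":[0,0,0],"claw":0},{"slide":[-3,0,0],"angular":[0,0,0],"claw":0},{"slide":[0,0,0],"angular":[0,0,0],"claw":0},{"slide":[0,0,0],"angular":[0,0,0],"claw":0},{"slide":[0,0,0],"angular":[0,0,0],"claw":0}]' 40
python3 - <<'E'
from h import *
import cv2
a=viewer.snapshot('side')[180:290,290:400]; b=viewer.snapshot('top')[200:300,150:250]
f=lambda x:cv2.convertScaleAbs(cv2.resize(x,(400,400),interpolation=cv2.INTER_CUBIC),alpha=1.5)
cv2.imwrite('pics/s6.png',np.hstack([f(a),f(b)]))
for zt in(.052,.048):
  g=lambda n,P,o,k:((proj(n,np.array(P)@rz(.25).T+[.4563,.2435,zt])-o)*k+k/2-.5).round().tolist()
  L=[[.053,-.068,.064],[.053,.068,.064],[-.053,-.068,.064],[-.053,.068,.064]];A=[[s*.015,q*.072,.079] for q in(1,-1) for s in(1,-1)]
  for n,o,k in(("side",[290,180],400/110),("top",[150,200],4)): print(n,g(n,L,o,k),g(n,A,o,k))
E
```

```text
t: 22.58
tcp_pos: [0.4557, 0.2458, 0.1216]
tool_rot: [0.615, 0.789, 0.0, 0.0]
force: [0.8, 0.5, 0.1]
finger_gap: 0.501
gripper_force: 0.0
t: 23.42
tcp_pos: [0.4972, 0.0796, 0.2223]
tool_rot: [0.614, 0.789, 0.0, 0.0]
force: [0.3, -0.3, -0.5]
finger_gap: 0.5
gripper_force: 0.0
t: 23.92
tcp_pos: [0.5186, -0.0061, 0.2216]
tool_rot: [0.615, 0.789, 0.0, -0.0]
force: [0.2, -0.3, 0.1]
finger_gap: 0.499
gripper_force: 0.0
side [[99.0, 177.0], [247.0, 304.0], [209.0, 99.0], [357.0, 218.0]] [[295.0, 263.0], [327.0, 239.0], [137.0, 131.0], [168.0, 109.0]]
top [[287.0, 79.0], [70.0, 156.0], [344.0, 246.0], [124.0, 325.0]] [[77.0, 215.0], [93.0, 264.0], [311.0, 132.0], [328.0, 180.0]]
side [[99.0, 180.0], [246.0, 308.0], [208.0, 103.0], [356.0, 222.0]] [[294.0, 267.0], [326.0, 242.0], [137.0, 134.0], [168.0, 112.0]]
top [[288.0, 80.0], [71.0, 157.0], [344.0, 247.0], [125.0, 326.0]] [[79.0, 216.0], [94.0, 264.0], [312.0, 133.0], [328.0, 181.0]]
```

View pics/s6.png

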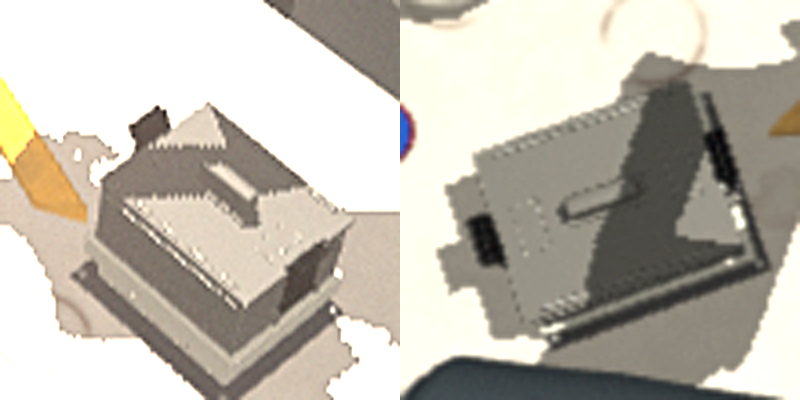

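The lid's corners (102,180), (245,307), (210,104) and (354,222) match a level, seated lid to within about 3 px. Both clips stand upright over its ends, and the gilt piece hasn't moved.

```bash
python3 -c "
from station import ticket
print(ticket.sign_off())"
```

```text
the job is handed in; nothing more can be done
None
```

The offcut is in the tub and the lid is clipped on and level with the gilt piece untouched, handed in at about 24 s, but I pressed past the snap until the platform bottomed out at about 59 N, well above the roughly 13 N the clips needed.

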